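# Turn the display turntable until the lantern stands behind its price ticket

## Task

On the garden-furniture display a wooden turntable carries a small lantern, a potted succulent and a tumbler. With the fingertips, gently push the turntable's scalloped rim round until the lantern stands at the front, squarely behind the price-ticket stand, then leave the turntable at rest. Touch nothing but the turntable: the things on it and on the table are only on show, and none may be pushed, tipped or lifted.

Things in the scene. Friction and masses are not known exactly. Their poses are not given: they have to be found in the camera images.
- tray: Round wooden turntable tray on a fixed foot (170 mm across). Origin: on its upright axis, at the centre of its underside, 32 mm above the table. 20 mm thick (top at 52 mm), 300 mm across; rim scalloped into eight equal round lobes: upright cylinders of radius 36 mm centred 114 mm from the axis, tips at 150 mm. The frame turns with the tray, z up; one lobe lies on its +x axis, the others every 45 degrees
- valley (a point): A valley between two rim lobes, where a fingertip fits: 140 mm from the tray's axis, at 22.5 degrees from the tray's +x, 42 mm above the table; about 65 mm wide here, 35 mm at 130 mm from the axis, open above, below and outside, floor at 124 mm. Like ones every 45 degrees. The tray turns either way without limit, with light friction (0.06 N m, half a newton at the rim), and soon stops when let go slowly
- lantern_mid (a point): The lantern on the tray, half-way up: a white metal tealight lantern, 52 mm square with a low pyramid roof and a wire ring, 97 mm high, loose on the tray with its centre about 68 mm from the axis. This point is on its upright middle line, 45 mm above its underside.
- succulent_mid (a point): Small succulent in a round zinc pot (60 mm across, pot 50 mm high, 80 mm with leaves), loose on the tray about 68 mm from the axis; to be left alone. The point is at mid-height of the pot.
- tumbler_mid (a point): White stoneware tumbler (60 mm across the rim, 75 mm high, open on top), loose on the tray about 68 mm from the axis; to be left alone. The point is at its mid-height.
- ticket (a point): Price-ticket stand, the only one: wooden foot 104 mm wide (y), 36 mm deep, 14 mm high, with a card in a clear sheet, 84 mm high in all. Fixed beyond the tray, away from the robot; it marks the front. Point: middle of its foot, at table height. Level x axis points straight away from the tray's axis, which lies at x = -0.19. The lantern is squarely behind it when on this x axis, between tray axis and ticket
- basket_plant: Potted plant in a woven basket, 107 mm across the basket, foliage to about 130 mm across and 200 mm high, loose on the table to the robot's right; to be left alone. Origin at the centre of its underside.
- bowls: Stack of three white bowls, 140 mm across, 72 mm high, loose on the table to the robot's left; to be left alone. Origin at the centre of its underside.
There are look-alikes about, which are no part of the job. What is shaped like the part that bears tumbler_mid but blue or red is not meant.

How it is judged (in metres and radians):
At the end, for the whole second after the job is handed in: The lantern's middle is within 12 mm of the ticket stand's centre line, on the ticket's side of the turntable; the tray is at rest; lantern, succulent and tumbler stand upright on the tray where they stood (50 to 88 mm from the axis) (y of lantern_mid in the frame of ticket between -0.012 and 0.012 m and x of lantern_mid in the frame of ticket above -0.155 m and angular speed of tray below 0.03 rad/s and angle between each of lantern_mid, succulent_mid, tumbler_mid's own z axis and vertical below 0.1 rad and height (world z) of lantern_mid between 0.091 and 0.103 m and horizontal distance between lantern_mid and tray between 0.05 and 0.088 m and height (world z) of succulent_mid between 0.071 and 0.083 m and horizontal distance between succulent_mid and tray between 0.05 and 0.088 m and height (world z) of tumbler_mid between 0.0835 and 0.0955 m and horizontal distance between tumbler_mid and tray between 0.05 and 0.088 m); the robot touches nothing.
It fails at once if the lantern, succulent or tumbler is touched by the robot (contact force between any of the fingers, the arm and lantern above 0.3 N or contact force between any of the fingers, the arm and succulent above 0.3 N or contact force between any of the fingers, the arm and tumbler above 0.3 N).
It fails at once if something on the tray is lifted, tips or falls (angle between any of lantern_mid, succulent_mid, tumbler_mid's own z axis and vertical above 0.35 rad or height (world z) of lantern_mid above 0.109 m or height (world z) of succulent_mid above 0.089 m or height (world z) of tumbler_mid above 0.1015 m or height (world z) of lantern_mid below 0.077 m or height (world z) of succulent_mid below 0.057 m or height (world z) of tumbler_mid below 0.0695 m).
It fails at once if the turntable is handled roughly or not by its rim: spun faster than 2 rad/s (a third of a turn per second), pressed or squeezed with over 25 N, or pushed at less than 100 mm from its axis (angular speed of tray above 2 rad/s or contact force between the fingers and tray above 25 N or (contact force between the fingers and tray above 0.5 N and horizontal distance between the grasp point and tray below 0.1 m)).
It fails at once if the ticket stand is touched (contact force between any of the fingers, the arm and ticket_stand above 1 N).
It fails at once if the basket plant or the bowls are moved by more than 10 mm (distance of any of basket_plant, bowls from where it was at the start of the episode above 0.01 m).
It also fails if it takes over 56 s, if anything falls off the work surface, if the arm or the gripper's body presses on something with over 40 N, if the wrist force passes 120 N, or if a joint passes its speed limit or range.

## Robot

A 6-joint arm with a two-finger parallel gripper is mounted at the origin on the work surface. World frame = base frame: x ahead of the robot, y to its left, z up, the work surface at z = 0. Lengths are in mm, angles in rad, forces in N, time in s.
With the tool pointing down it reaches from about 350 to 775 mm from the base axis. Payload 7.3 kg.
Tool frame: the origin (TCP) lies between the finger pads; the fingertips stand 22 mm ahead of it and the grasp point (between the pads) lies 3 mm ahead of it (nose_length is the distance from the TCP to the fingertips, in mm); z points along the fingers, y is the direction in which the jaws open and shut (so a half turn about z gives the same grasp; the last joint's range is limited). The gripper opens to 92 mm and grips with 3 to 60 N. Pads are 19 mm wide; open, the fingers measure 130 mm over their backs; the gripper's body (75 mm by 190 mm) begins 47 mm behind the grasp point.
Start: joints at [0.998, 0.342, 1.524, -0, 1.275, -0.146], TCP at [217.316, 477.929, 248.741] pointing down, gripper open.
Joint ranges: [-2.53, 2.53], [-0.77, 2.02], [0.04, 2.7], [-1, 4.14], [0.28, 2.66], [-3.11, 3.11]. Speed limits (rad/s): [2.57, 2.57, 3.14, 3.14, 3.14, 3.14].

## Interface

Orientations are given as [roll, pitch, yaw] about the fixed x, y, z axes, in that order (R = Rz(yaw) Ry(pitch) Rx(roll)).
In Python, from plant import get_obs, capture, close_job, nose_length gives the robot as it stands.
- The arm moves only by the tool step_arm, never from a script. Its argument "increments" is text: rows parted by semicolons, each of 7 numbers parted by spaces: the turn, a rotation vector about the tool's x, y, z in rad, then the shift along the tool's x, y, z in mm, then the opening, from -1 (shut) to 1 (fully open). A call has 1 to 20 rows; each row is the pose to reach, as a shift and turn from the pose commanded when the call began, along the tool's axes at that moment; what a row does not reach only later rows make up. A row lasts 1/8 s, in which the tool goes at most 62.5 mm and 10.7 degrees, less where a joint would pass 70% of its speed; a pose out of reach is approached as far as the arm can. A call with a gripper value outside its range is refused whole. The fingers move at their own pace and stop on an object; the grip force is fixed at half the most. Time passes only in rows, so rows that repeat a pose let the fingers close. It gives the time, the measured TCP pose, the force and the opening at its end, in the units of the state.
- get_obs(): the state, without advancing time (a new reading comes with each control period).
- capture(name): name is "scene" or "top" or "wrist"; returns a dict with "frame" (420x560x3 uint8, red, green, blue), "K" (3x3 intrinsics, pixels), "distortion" ([k1, k2, p1, p2, k3] as OpenCV has them; the pictures are not rectified), "extrinsics" (4x4, takes a point from world to camera coordinates); the wrist camera has in their place "tool_from_camera" (4x4, takes a point from camera to tool coordinates, whose origin is the TCP and whose axes are the flange's). Camera axes: x right, y down, z forward; pixel columns grow to the right and rows downward; lengths in mm; the calibration is good to about 2 mm. A picture is of the moment at which its call begins: read the wrist's pose just before it. There is no depth.
- close_job(): hands the job in, once; it reports no verdict.
The state is a dict: "time": time; "joint_positions": joint angles; "dq": joint speeds; "tau": joint torques, N m; "tool_pos": TCP position; "tcp_rot": TCP orientation; "contact_force": force on the tool from outside, world axes, zero at the start; "moment": the same for the moment, N m; "grip_width": finger opening in mm.
Only numpy, scipy, OpenCV 4.12 (cv2) and the standard library are available. Lean on these libraries where they do the work, as an engineer would, in place of code of your own. Each camera call takes 0.05 s, during which the arm holds its last target.

## Working session

There is one attempt and no reset: what is moved stays moved. The work goes in short steps, Python scripts to look and compute and a tool call to move; the robot and the scene stay as the last step left them, time stands still between calls to the robot, and variables do not carry over. Pictures are saved under pics/ and viewed, and the job is handed in when it is done.

Besides the shell and the picture viewer there is one more tool, called after "Request:" as a command line: name --argument value ..., lists and objects as JSON in quotes. step_arm: Moves the arm, as the interface text tells. Its arguments: {"type":"object","properties":{"increments":{"type":"string"}},"required":["increments"]}

```bash
mkdir -p pics; ls; python3 - <<'E'
from plant import get_obs,capture,nose_length
import cv2,numpy as np
print(get_obs(),nose_length)
for n in ["scene","top"]:
    c=capture(n); cv2.imwrite(f"pics/{n}0.png",c["frame"][:,:,::-1]); print(n,c["K"],c["distortion"],c["extrinsics"])
    np.savez(f"{n}0.npz",**c)
E
```

```text
pics
{'time': 0.0, 'joint_positions': array([ 9.97982053e-01,  3.42745876e-01,  1.52503810e+00,  2.68846090e-05,
        1.27538927e+00, -1.46044510e-01]), 'dq': array([ 2.48630546e-03, -2.20624160e-04,  1.15050629e-03,  1.23289800e-05,
        1.42479287e-04, -7.09015976e-05]), 'tau': array([-2.17952487e-05, -4.31239700e+01, -2.44218493e+01,  7.19089690e-02,
        5.59267402e-02, -9.50873232e-05]), 'tool_pos': array([217.10096686, 477.59236363, 248.02556312]), 'tcp_rot': array([-3.14003263e+00, -2.55450651e-04,  2.71481484e+00]), 'contact_force': array([ 0.12748395, -0.72990696, -0.5252933 ]), 'moment': array([-0.00617485,  0.01141909, -0.02464501]), 'grip_width': 91.4788588444772} 22.0
scene [[489.62129428   0.         273.51253025]
 [  0.         489.62129428 207.82547261]
 [  0.           0.           1.        ]] [-0.03432922  0.          0.          0.          0.        ] [[ 2.53529596e-01  9.67313551e-01 -5.21899186e-03 -1.38645770e+02]
 [ 7.74766251e-01 -2.06288118e-01 -5.97647444e-01 -3.89564769e+02]
 [-5.79189088e-01  1.47477817e-01 -8.01742037e-01  1.78972872e+03]
 [ 0.00000000e+00  0.00000000e+00  0.00000000e+00  1.00000000e+00]]
top [[432.70394247   0.         282.81811627]
 [  0.         432.70394247 208.55301636]
 [  0.           0.           1.        ]] [-0.02540063  0.          0.          0.          0.        ] [[-2.63139432e-02 -9.99651660e-01  2.03363226e-03 -2.74791866e+00]
 [-9.93614062e-01  2.59316201e-02 -1.09811875e-01  5.74138957e+02]
 [ 1.09720888e-01 -4.91022904e-03 -9.93950309e-01  1.08770668e+03]
 [ 0.00000000e+00  0.00000000e+00  0.00000000e+00  1.00000000e+00]]
```

View pics/scene0.png

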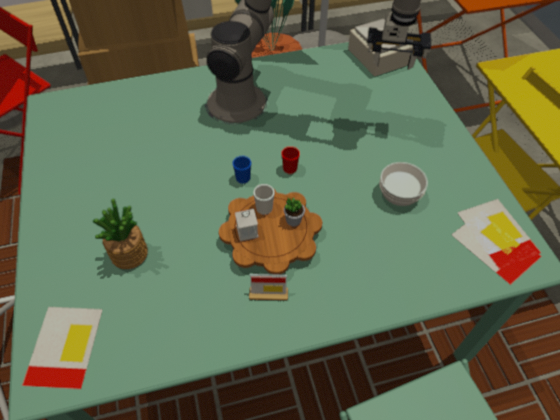

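View pics/top0.png

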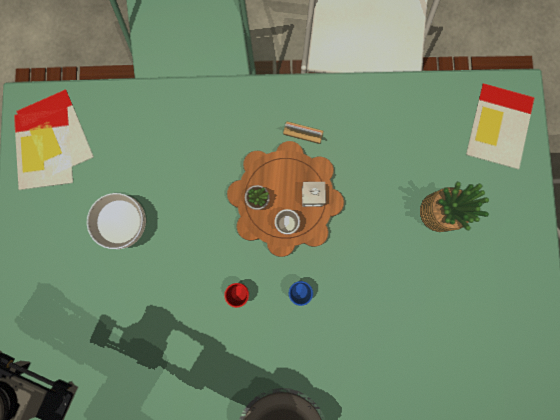

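The top view shows the tray at about (286,198), the lantern at (314,193), the pot at (258,197), the tumbler at (288,222) and the ticket stand at (303,132). I'll enlarge it and measure these.

```bash
cat > h.py <<'E'
import numpy as np,cv2
def ray(c,uv,z):
    p=cv2.undistortPoints(np.array([[uv]],float),c["K"],np.array(c["distortion"]))[0,0]
    E=c["extrinsics"];R=E[:3,:3];t=E[:3,3];o=-R.T@t;d=R.T@np.array([p[0],p[1],1])
    return o+d*(z-o[2])/d[2]
def proj(c,P):
    E=c["extrinsics"]
    return cv2.projectPoints(np.array(P,float).reshape(-1,3),cv2.Rodrigues(E[:3,:3])[0],E[:3,3],c["K"],np.array(c["distortion"]))[0][:,0]
def tray(c,z=52):
    hsv=cv2.cvtColor(c["frame"],cv2.COLOR_RGB2HSV)
    m=((hsv[...,0]<22)&(hsv[...,1]>110)&(hsv[...,2]>50)).astype(np.uint8)
    cx,cy=proj(c,[[520,0,52]])[0]
    cs,_=cv2.findContours(m,cv2.RETR_EXTERNAL,cv2.CHAIN_APPROX_NONE)
    cs=[k for k in cs if cv2.contourArea(k)>1500 and abs(k[:,0,0].mean()-cx)<120 and abs(k[:,0,1].mean()-cy)<120]
    return max(cs,key=cv2.contourArea)
E
python3 - <<'E'
from h import *
c=dict(np.load("top0.npz")); s=dict(np.load("scene0.npz"))
k=tray(c)
P=np.array([ray(c,p[0],52)[:2] for p in k.astype(float)])
(cx,cy),r=cv2.minEnclosingCircle(P.astype(np.float32)); print("tray",cx,cy,r)
cv2.imwrite("pics/topz.png",cv2.resize(c["frame"][110:270,210:370],None,fx=3.7,fy=3.7,interpolation=cv2.INTER_CUBIC)[:,:,::-1])
cv2.imwrite("pics/scz.png",cv2.resize(s["frame"][140:310,200:340],None,fx=3.5,fy=3.5,interpolation=cv2.INTER_CUBIC)[:,:,::-1])
E
```

```text
tray 599.501220703125 -23.878387451171875 148.83993530273438
```

View pics/topz.png

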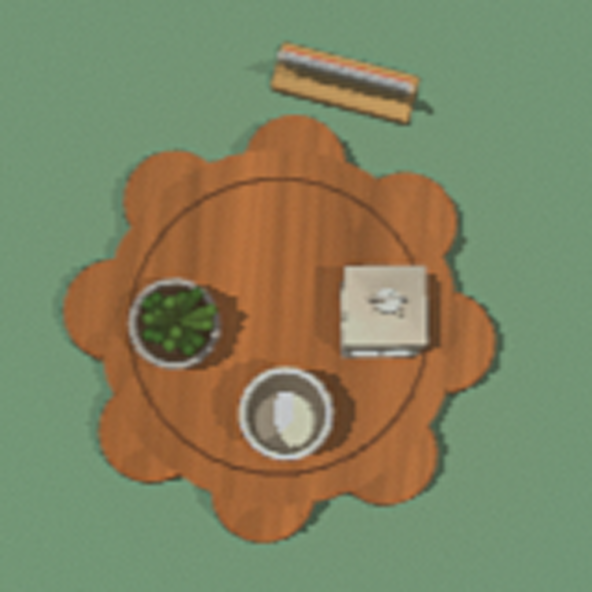

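View pics/scz.png

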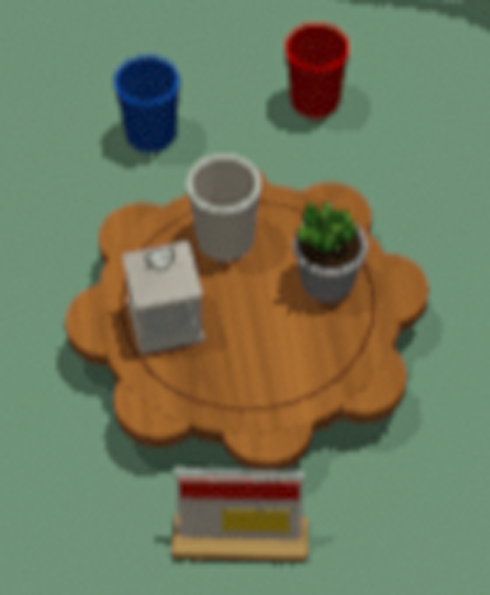

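```bash
python3 - <<'E'
from h import *
c=dict(np.load("top0.npz")); s=dict(np.load("scene0.npz"))
def tz(x,y,z): return ray(c,(210+(x+.5)/3.7-.5,110+(y+.5)/3.7-.5),z)[:2]
def sz(x,y,z): return ray(s,(200+(x+.5)/3.5-.5,140+(y+.5)/3.5-.5),z)[:2]
t=np.array([599.5,-23.9])
A=[tz(*q,14) for q in [(288,42),(418,78),(410,124),(272,88)]]
print("foot",np.round(A,1)); ce=np.mean(A,0); print(ce, np.linalg.norm(A[2]-A[3]),np.linalg.norm(A[1]-A[2]))
e=A[2]-A[3]; n=np.array([-e[1],e[0]]);n/=np.linalg.norm(n); print("normal ang",np.degrees(np.arctan2(n[1],n[0])))
d=ce-t; print("dir tray->ticket",np.degrees(np.arctan2(d[1],d[0])),np.linalg.norm(d))
B=[sz(173,556,14*0),sz(307,557,0),sz(173,545,14),sz(308,545,14)];print("scene foot front",np.round(B,1))
# lantern roof base corners: roof eave height?  
for h in (70,75,80):
  L=[tz(*q,52+h) for q in [(343,266),(428,266),(430,347),(341,347)]]
  m=np.mean(L,0); print(h,m,np.linalg.norm(L[0]-L[1]),np.linalg.norm(m-t),np.degrees(np.arctan2(*(m-t)[::-1])))
  S=[sz(*q,52+h) for q in [(123,256),(191,244),(201,290),(131,306)]];m=np.mean(S,0);print("  sc",m,np.linalg.norm(S[0]-S[1]),np.linalg.norm(m-t),np.degrees(np.arctan2(*(m-t)[::-1])))
print("tumbler",tz(286,414,127),"succ",tz(174,323,102), "base h")
for P,nm in((tz(286,414,127),"t"),(tz(174,323,102),"s")): print(nm,np.linalg.norm(P-t),np.degrees(np.arctan2(*(P-t)[::-1])))
for q in [(299,114),(173,151),(65,306),(122,470),(262,543),(415,495),(497,341),(440,190)]:
  P=tz(*q,52)-t; print("lobe",np.linalg.norm(P).round(),np.degrees(np.arctan2(*P[::-1])).round(1))
for q in [(237,293),(301,292)]: print("cup",ray(c,q,75))
print("bowl",ray(c,(116,221),72),"plant",ray(c,(440,210),100))
E
```

```text
foot [[ 812.5  -36.6]
 [ 783.2 -130.2]
 [ 749.2 -123.1]
 [ 778.4  -24.1]]
[780.79905503 -78.51282443] 103.2637980866056 34.74906368614545
normal ang -16.456898610321982
dir tray->ticket -16.76390909213689 189.34600060528464
scene foot front [[ 783.4 -130. ]
 [ 810.5  -30.6]
 [ 781.2 -128.9]
 [ 807.6  -29.2]]
70 [600.6454797  -92.36388794] 55.0234303138643 68.47346986227322 -89.04146505157406
  sc [607.28260191 -92.80594213] 54.03408387382808 69.34405348673414 -83.55601990411563
75 [599.91376171 -91.97222736] 54.75428265538943 68.07348482954725 -89.65174479198971
  sc [610.83232072 -93.34972994] 53.78377653553716 70.36822068073128 -80.73254978881891
80 [599.18204372 -91.58056679] 54.48513499691455 67.68131364818343 -90.26916764869613
  sc [614.38203952 -93.89351775] 53.53346919724627 71.5581415851462 -77.99650849288803
tumbler [532.328368   -26.20533831] succ [596.1636646   45.35647144] base h
t 67.21118010270546 -178.0343736202313
s 69.33678655705685 92.75801330628124
lobe 150.0 -7.0
lobe 143.0 29.5
lobe 148.0 83.2
lobe 146.0 131.4
lobe 149.0 174.1
lobe 149.0 -143.0
lobe 151.0 -95.6
lobe 147.0 -51.2
cup [365.10281828  99.44360736  75.        ]
cup [363.4261064  -56.48157321  75.        ]
bowl [549.05762977 398.89842756  72.        ] plant [ 552.78169081 -400.27771508  100.        ]
```

Measured positions:

| Item | Result |
|---|---|
| Tray axis | (599.5, -23.9), lobe radius about 149 |
| Ticket foot | 103 x 35, 189 from the axis, bearing about -16.6° |
| Lantern | about -88°, needs about +71.5° of turn |
| Valleys | near 15.7° + 45k |

These agree with the given sizes. I'll use the valley at 150.7° with the fingers shut and tilted 15° outward.

```bash
cat > mv.py <<'E'
from h import *
from scipy.spatial.transform import Rotation as Ro
T=np.array([599.5,-23.9])
def pose(phi,r,z,tilt=15):
    a=np.radians(phi);t=np.radians(tilt);o=np.array([np.cos(a),np.sin(a),0]);Z=np.array([0,0,1.])
    x=np.cos(t)*o-np.sin(t)*Z; zt=-np.sin(t)*o-np.cos(t)*Z
    R=np.c_[x,np.cross(zt,x),zt]
    return R,np.array([*(T+r*o[:2]),z])
def rel(R0,p0,R1,p1):
    return np.r_[Ro.from_matrix(R0.T@R1).as_rotvec().round(3),(R0.T@(p1-p0)).round(1)]
def now():
    from plant import get_obs
    o=get_obs(); return Ro.from_euler("xyz",o["tcp_rot"]).as_matrix(),o["tool_pos"],o
E
python3 - <<'E'
from mv import *
R0,p0,o=now()
print("hover",rel(R0,p0,*pose(150.7,151,170)))
print("down", rel(*pose(150.7,151,170),*pose(150.7,151,60)))
E
```

```text
hover [ 1.000e-02 -2.620e-01  8.400e-02 -4.052e+02 -2.854e+02  7.840e+01]
down [  0.    0.    0.   28.5  -0.  106.3]
```

Request:
step_arm --increments "0 -0.05 0.02 -45 -32 8 -1;0 -0.1 0.04 -90 -64 17 -1;0 -0.15 0.05 -135 -95 26 -1;0 -0.2 0.06 -180 -127 35 -1;0 -0.26 0.08 -225 -158 44 -1;0.01 -0.262 0.084 -270 -190 52 -1;0.01 -0.262 0.084 -315 -222 61 -1;0.01 -0.262 0.084 -360 -254 70 -1;0.01 -0.262 0.084 -405 -285 78 -1;0.01 -0.262 0.084 -405 -285 78 -1;0.01 -0.262 0.084 -405 -285 78 -1;0.01 -0.262 0.084 -405 -285 78 -1"

```text
time: 1.6
tool_pos: [467.5, 51.9, 170.8]
tcp_rot: [3.14, 0.262, 2.632]
contact_force: [0.3, -0.1, -0.0]
grip_width: 0.2
```

```bash
python3 - <<'E'
from mv import *
from plant import capture
R0,p0,o=now(); print(o["time"],p0,o["tcp_rot"],o["grip_width"],o["contact_force"])
print("down", rel(R0,p0,*pose(150.7,151,60)))
for n in ["scene","top","wrist"]:
    c=capture(n); cv2.imwrite(f"pics/{n}1.png",c["frame"][:,:,::-1])
    f=c["frame"]
    if n=="scene": cv2.imwrite("pics/sc1z.png",cv2.resize(f[60:310,160:400],None,fx=2.4,fy=2.4)[:,:,::-1])
    if n=="top": cv2.imwrite("pics/top1z.png",cv2.resize(f[110:350,180:420],None,fx=2.4,fy=2.4)[:,:,::-1])
E
```

```text
1.6 [467.45952599  51.89887167 170.75027417] [3.14042188 0.26180517 2.63187522] 0.2362629415659037 [ 0.33479094 -0.14362544 -0.02361564]
down [ 2.000e-03  0.000e+00  2.000e-03  2.750e+01 -1.600e+00  1.073e+02]
```

View pics/sc1z.png

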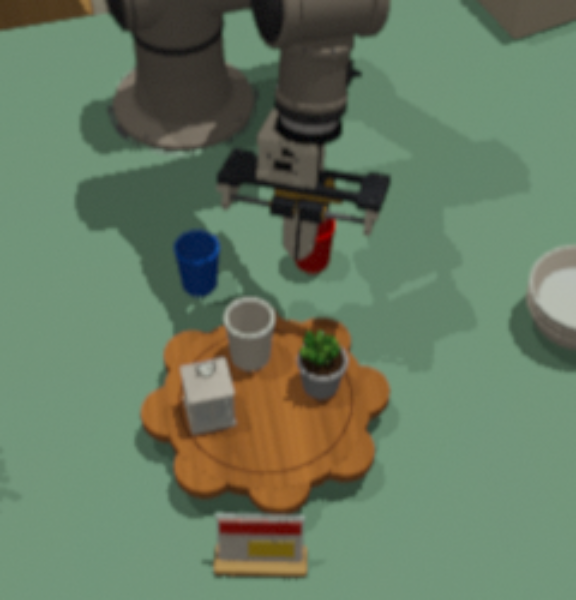

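View pics/top1z.png

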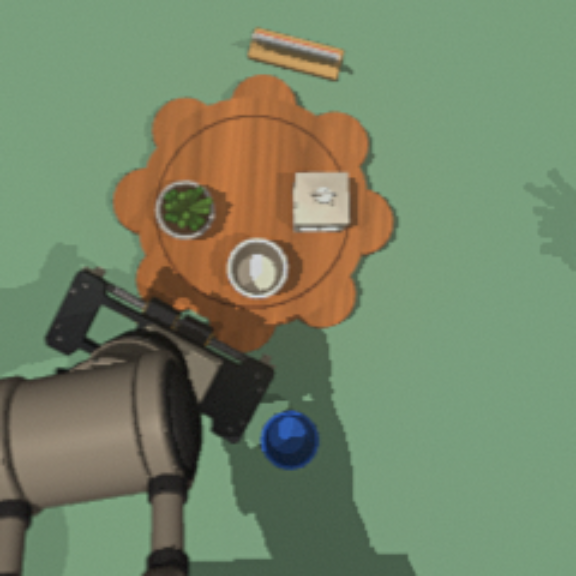

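View pics/wrist1.png

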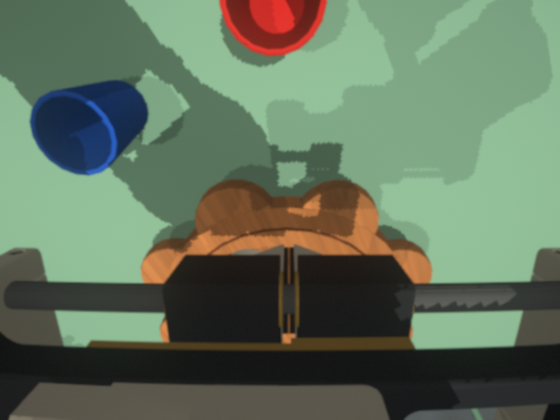

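The closed fingers line up with the valley: in the wrist view the valley is at column 287 and the finger seam at 288. The body's long axis is tangential, clear of the tray items and the cups. I'll lower.

Request:
step_arm --increments "0 0 0 4 -1.6 20 -1;0 0 0 10 -1.6 40 -1;0 0 0 15 -1.6 60 -1;0 0 0 20 -1.6 78 -1;0 0 0 23 -1.6 90 -1;0 0 0 25 -1.6 98 -1;0 0 0 27.5 -1.6 107 -1;0 0 0 27.5 -1.6 107 -1"

```text
time: 2.75
tool_pos: [468.1, 49.0, 59.8]
tcp_rot: [3.141, 0.261, 2.63]
contact_force: [-0.4, -0.0, -0.7]
grip_width: 0.6
```

```bash
python3 - <<'E'
from mv import *
from plant import capture
R0,p0,o=now(); print(o["time"],p0,o["tcp_rot"],o["contact_force"])
d=p0[:2]-T; ph=np.degrees(np.arctan2(d[1],d[0])); print(ph,np.hypot(*d))
for n in ["scene","top"]:
    c=capture(n); f=c["frame"]
    if n=="scene": cv2.imwrite("pics/sc2z.png",cv2.resize(f[100:300,180:360],None,fx=3,fy=3)[:,:,::-1])
for r in (151,148):
  for a in (10,20,30,40,50,60,66): print(r,a,rel(R0,p0,*pose(150.7+a,r,60)))
E
```

```text
2.75 [468.07075456  49.00025962  59.81310305] [3.14091494 0.26138623 2.63035962] [-0.38588435 -0.049027   -0.67618265]
150.98404905455314 150.29336115788533
151 10 [ -0.044  -0.     -0.168  -1.6   -25.5     0.2  ]
151 20 [ -0.09   -0.     -0.337  -8.2   -50.9     2.   ]
151 30 [ -0.135  -0.     -0.506 -18.9   -74.8     4.8  ]
151 40 [ -0.18   -0.     -0.674 -33.5   -96.3     8.7  ]
151 50 [  -0.225   -0.      -0.843  -51.5   -114.9     13.5  ]
151 60 [  -0.27    -0.      -1.011  -72.3   -130.      19.1  ]
151 66 [  -0.297    0.      -1.113  -85.9   -137.2     22.7  ]
148 10 [ -0.044  -0.     -0.168  -4.4   -25.      1.   ]
148 20 [ -0.09   -0.     -0.337 -10.9   -49.9     2.7  ]
148 30 [ -0.135  -0.     -0.506 -21.4   -73.3     5.5  ]
148 40 [ -0.18   -0.     -0.674 -35.7   -94.4     9.3  ]
148 50 [  -0.225   -0.      -0.843  -53.3   -112.6     14.   ]
148 60 [  -0.27    -0.      -1.011  -73.7   -127.5     19.4  ]
148 66 [  -0.297    0.      -1.113  -87.1   -134.5     23.   ]
```

View pics/sc2z.png

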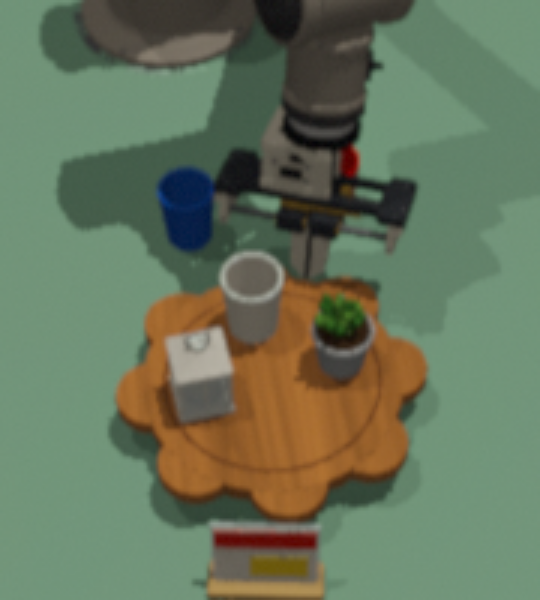

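Request:
step_arm --increments "-0.008 0 -0.03 -2.3 -4 0.4 -1;-0.015 0 -0.06 -2.7 -8 0.6 -1;-0.022 0 -0.084 -3 -12.4 0.7 -1;-0.03 0 -0.112 -3.5 -16.6 0.8 -1;-0.037 0 -0.14 -3.9 -20.8 0.9 -1;-0.044 0 -0.168 -4.4 -25 1 -1;-0.052 0 -0.196 -5.2 -29.2 1.2 -1;-0.06 0 -0.224 -6.1 -33.4 1.5 -1;-0.067 0 -0.252 -7.2 -37.6 1.8 -1;-0.075 0 -0.281 -8.4 -41.7 2.1 -1;-0.082 0 -0.309 -9.6 -45.8 2.4 -1;-0.09 0 -0.337 -10.9 -49.9 2.7 -1;-0.09 0 -0.337 -10.9 -49.9 2.7 -1"

```text
time: 4.47
tool_pos: [454.0, -0.4, 60.9]
tcp_rot: [3.141, 0.263, 2.978]
contact_force: [0.0, 0.4, 0.5]
grip_width: 0.4
```

```bash
cat > look.py <<'E'
from mv import *
from plant import capture
import sys
R0,p0,o=now(); print(o["time"],p0,o["tcp_rot"],o["contact_force"])
d=p0[:2]-T; ph=np.degrees(np.arctan2(d[1],d[0]))%360; print("phi",ph,np.hypot(*d))
for n in ["scene","top"]:
    c=capture(n); f=c["frame"]; np.savez(f"{n}_{sys.argv[1]}.npz",**c)
    a=f[110:270,210:370] if n=="top" else f[140:310,200:340]
    cv2.imwrite(f"pics/{n}_{sys.argv[1]}.png",cv2.resize(a,None,fx=3.7 if n=="top" else 3.5,fy=3.7 if n=="top" else 3.5,interpolation=cv2.INTER_CUBIC)[:,:,::-1])
for a in range(5,51,5): print(a,rel(R0,p0,*pose(ph+a,148,60)))
E
python3 look.py 3
```

```text
4.475 [ 4.53970703e+02 -3.76660535e-01  6.08705693e+01] [3.14078338 0.26344297 2.97789546] [0.03245142 0.43939406 0.48843297]
phi 170.81813312544043 147.41819308285784
5 [-2.30e-02  2.00e-03 -8.80e-02  2.00e-01 -1.29e+01  8.00e-01]
10 [-4.50e-02  2.00e-03 -1.72e-01 -1.50e+00 -2.57e+01  1.30e+00]
15 [-6.80e-02  2.00e-03 -2.56e-01 -4.20e+00 -3.83e+01  2.00e+00]
20 [-9.10e-02  2.00e-03 -3.40e-01 -8.00e+00 -5.06e+01  3.00e+00]
25 [-1.13e-01  2.00e-03 -4.25e-01 -1.28e+01 -6.25e+01  4.30e+00]
30 [-1.36e-01  2.00e-03 -5.09e-01 -1.86e+01 -7.39e+01  5.90e+00]
35 [-1.59e-01  2.00e-03 -5.93e-01 -2.53e+01 -8.48e+01  7.70e+00]
40 [-1.81e-01  2.00e-03 -6.78e-01 -3.30e+01 -9.50e+01  9.70e+00]
45 [-2.040e-01  2.000e-03 -7.620e-01 -4.140e+01 -1.045e+02  1.200e+01]
50 [-2.270e-01  2.000e-03 -8.460e-01 -5.060e+01 -1.132e+02  1.450e+01]
```

View pics/top_3.png

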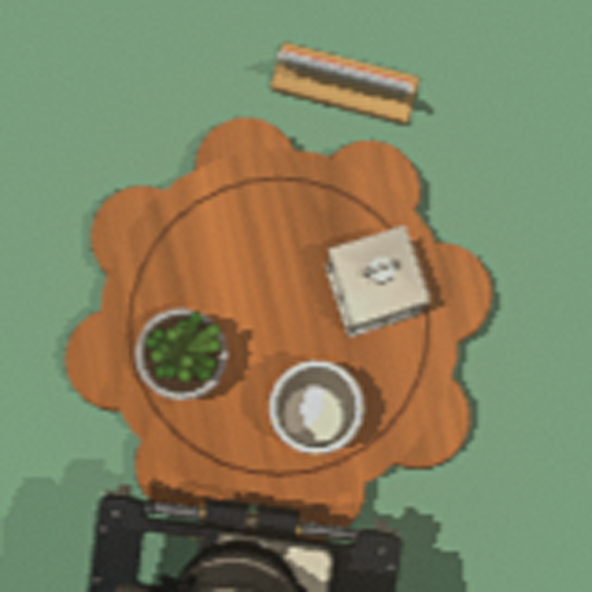

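The tray turned about 17° smoothly and the objects rode along. The lantern is now at about zoom pixel (380,280). I'll push another 40°.

Request:
step_arm --increments "-0.009 0 -0.035 0.2 -5.2 0.4 -1;-0.018 0 -0.07 0.2 -10.3 0.7 -1;-0.027 0 -0.105 -0.2 -15.4 0.9 -1;-0.036 0 -0.138 -0.8 -20.6 1.1 -1;-0.045 0 -0.172 -1.5 -25.7 1.3 -1;-0.054 0 -0.206 -2.5 -30.7 1.6 -1;-0.063 0 -0.239 -3.6 -35.8 1.8 -1;-0.073 0 -0.273 -4.9 -40.8 2.2 -1;-0.082 0 -0.306 -6.3 -45.7 2.6 -1;-0.091 0 -0.34 -8 -50.6 3 -1;-0.1 0 -0.374 -9.8 -55.4 3.5 -1;-0.109 0 -0.408 -11.8 -60.1 4 -1;-0.118 0 -0.442 -13.9 -64.8 4.6 -1;-0.127 0 -0.475 -16.2 -69.4 5.2 -1;-0.136 0 -0.509 -18.6 -73.9 5.9 -1;-0.145 0 -0.543 -21.2 -78.3 6.6 -1;-0.154 0 -0.576 -24 -82.6 7.3 -1;-0.164 0 -0.61 -26.8 -86.8 8.1 -1;-0.173 0 -0.644 -29.9 -91 8.9 -1;-0.181 0 -0.678 -33 -95 9.7 -1"

```text
time: 7.08
tool_pos: [472.3, -99.3, 59.6]
tcp_rot: [-3.141, 0.262, -2.601]
contact_force: [-1.9, 0.1, 1.2]
grip_width: 0.2
```

```bash
python3 look.py 4
```

```text
7.075 [472.29961378 -99.26507745  59.61096024] [-3.14122045  0.26216045 -2.60100103] [-1.89223183  0.11394032  1.23738648]
phi 210.64635756660817 147.8507123877826
5 [ -0.021   0.     -0.079  -0.4   -12.9    -0.3  ]
10 [ -0.044   0.     -0.163  -2.    -25.7     0.1  ]
15 [ -0.067   0.     -0.247  -4.6   -38.3     0.9  ]
20 [ -0.089   0.     -0.332  -8.3   -50.7     1.8  ]
25 [ -0.112   0.     -0.416 -13.    -62.6     3.1  ]
30 [ -0.134   0.     -0.5   -18.7   -74.1     4.6  ]
35 [ -0.157   0.     -0.585 -25.3   -85.      6.4  ]
40 [ -0.18    0.     -0.669 -32.9   -95.3     8.5  ]
45 [  -0.202    0.      -0.753  -41.2   -104.9     10.7  ]
50 [  -0.225    0.      -0.837  -50.4   -113.7     13.2  ]
```

View pics/top_4.png

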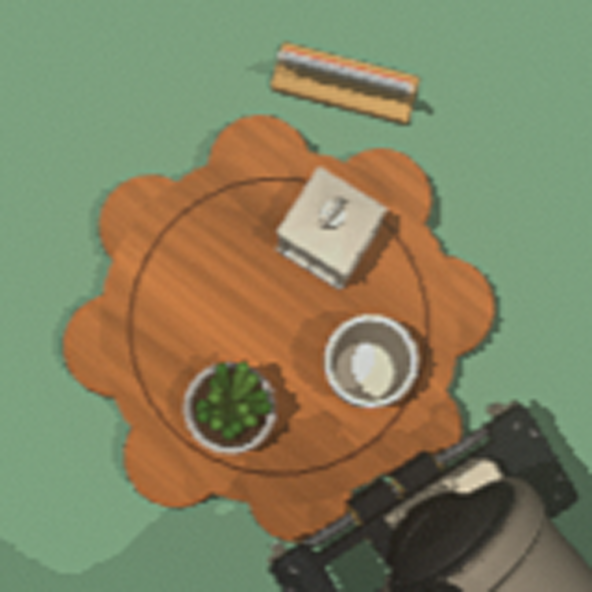

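View pics/scene_4.png

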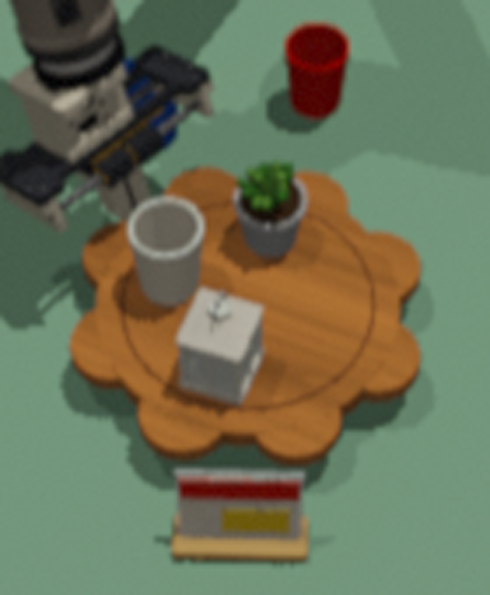

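```bash
cat > lan.py <<'E'
from mv import *
c=dict(np.load("top0.npz")); s=dict(np.load("scene0.npz"))
def tz(x,y,z): return ray(c,(210+(x+.5)/3.7-.5,110+(y+.5)/3.7-.5),z)[:2]
def sz(x,y,z): return ray(s,(200+(x+.5)/3.5-.5,140+(y+.5)/3.5-.5),z)[:2]
def lan(top,sc):
  for h in (58,62,66,70):
    for nm,f,q in (("top",tz,top),("sc",sz,sc)):
      m=np.mean([f(*k,52+h) for k in q],0); v=m-T; b=np.radians(-16.6)
      print(h,nm,m.round(1),"r",np.linalg.norm(v).round(1),"ang",np.degrees(np.arctan2(v[1],v[0])).round(1),"off",(-np.sin(b)*v[0]+np.cos(b)*v[1]).round(1))
E
python3 - <<'E'
from lan import *
lan([(320,167),(387,210),(344,286),(277,237)],[(202,289),(264,312),(246,359),(180,340)])
def lob(pts):
  a=[np.degrees(np.arctan2(*((tz(*p,52)-T)[::-1]))) for p in pts]; print(np.round(a,1))
lob([(262,114),(65,342),(290,541),(497,300)])
E
```

```text
58 top [657.4 -60. ] r 68.2 ang -32.0 off -18.1
58 sc [657.7 -56.6] r 66.7 ang -29.4 off -14.7
62 top [656.6 -59.9] r 67.4 ang -32.2 off -18.2
62 sc [660.3 -57.2] r 69.3 ang -28.7 off -14.5
66 top [655.8 -59.7] r 66.7 ang -32.4 off -18.2
66 sc [662.9 -57.7] r 71.9 ang -28.1 off -14.3
70 top [655.  -59.5] r 65.9 ang -32.7 off -18.3
70 sc [665.5 -58.3] r 74.5 ang -27.5 off -14.1
[   2.9   93.  -178.6  -84.8]
```

The two views put the lantern 14–18 mm short, so about 14° remains. I'll do that slowly.

Request:
step_arm --increments "-0.004 0 -0.016 -0.1 -3 0 -1;-0.009 0 -0.032 -0.2 -6 0 -1;-0.013 0 -0.05 -0.3 -9 0 -1;-0.018 0 -0.065 -0.4 -12 0 -1;-0.023 0 -0.085 -0.6 -14.5 0 -1;-0.028 0 -0.105 -0.9 -17 0 -1;-0.032 0 -0.12 -1.2 -19.5 0 -1;-0.037 0 -0.135 -1.5 -22 0 -1;-0.041 0 -0.15 -1.8 -24.3 0 -1;-0.046 0 -0.17 -2.2 -26.5 0.2 -1;-0.05 0 -0.187 -2.6 -28.7 0.3 -1;-0.054 0 -0.2 -3.1 -30.8 0.4 -1;-0.058 0 -0.214 -3.5 -32.6 0.5 -1;-0.061 0 -0.225 -3.8 -34 0.6 -1;-0.062 0 -0.228 -3.9 -35 0.7 -1;-0.062 0 -0.23 -4 -35.5 0.8 -1;-0.062 0 -0.23 -4 -35.5 0.8 -1"

```text
time: 9.3
tool_pos: [500.4, -120.9, 65.1]
tcp_rot: [3.136, 0.23, -2.378]
contact_force: [-12.1, -11.4, -3.8]
grip_width: 0.4
```

```bash
python3 look.py 5 | head -3
```

```text
9.3 [ 500.41118385 -120.89257788   65.14263531] [ 3.13590817  0.23038707 -2.37774924] [-12.12486537 -11.44740825  -3.76153581]
phi 224.38749399930558 138.658406348036
5 [ -0.018  -0.031  -0.095   9.6   -13.      3.   ]
```

View pics/top_5.png

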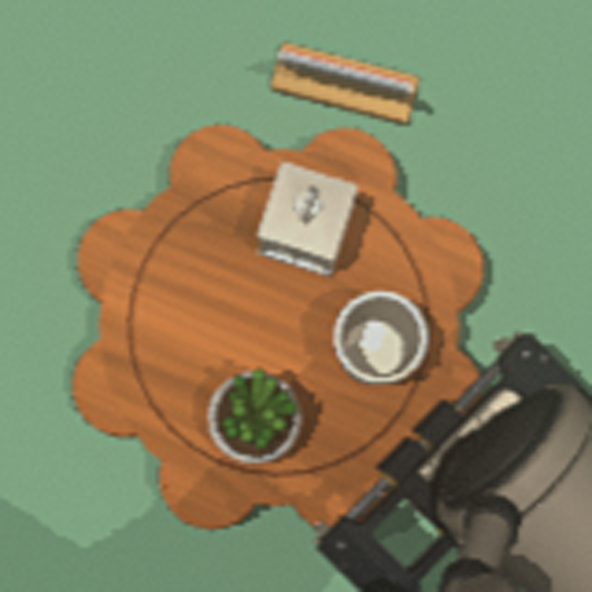

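View pics/scene_5.png

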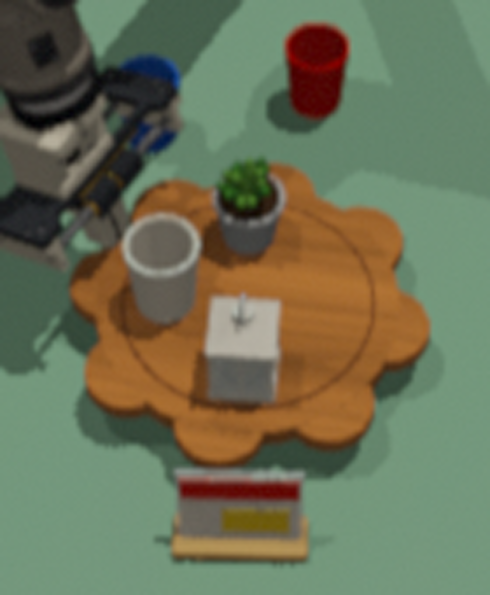

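The tool drifted inward (radius 138.7) and the force rose to about 17 N. I'll check the joints and the lantern before doing anything else.

```bash
python3 - <<'E'
from lan import *
R,p,o=now(); print(o["joint_positions"],o["contact_force"],p)
print("out 12",(R.T@(12*np.array([np.cos(np.radians(224)),np.sin(np.radians(224)),0]))))
lan([(287,162),(356,184),(333,262),(259,244)],[(210,297),(279,298),(277,348),(207,346)])
E
```

```text
[-0.51574351  0.52001211  1.86870255  0.34064235  0.7203916  -3.10449157] [-12.22814876 -12.00705509  -3.24623523] [ 500.43036169 -120.87081204   65.13858856]
out 12 [11.68275082 -0.03379031 -2.74083774]
58 top [665.8 -45. ] r 69.5 ang -17.7 off -1.3
58 sc [659.2 -41. ] r 62.1 ang -16.0 off 0.7
62 top [664.9 -44.9] r 68.7 ang -17.8 off -1.4
62 sc [661.9 -41.6] r 64.8 ang -15.8 off 0.8
66 top [664.1 -44.8] r 67.9 ang -17.9 off -1.5
66 sc [664.5 -42.2] r 67.5 ang -15.7 off 1.0
70 top [663.3 -44.6] r 67.0 ang -18.0 off -1.7
70 sc [667.1 -42.8] r 70.2 ang -15.7 off 1.2
```

The lantern is centred to within about 1.5 mm in both views. Joint 6 is at the end of its range, which explains the drift. I'll back the tool out radially with a small unwinding turn, in small steps.

Request:
step_arm --increments "0.005 0 0.02 2 0.3 -0.5 -1;0.01 0 0.04 5 0.8 -1 -1;0.013 0 0.05 8 1 -2 -1;0.016 0 0.06 11 1 -2.5 -1;0.02 0 0.07 14 1 -3 -1"

```text
time: 10.02
tool_pos: [491.9, -129.0, 66.3]
tcp_rot: [-3.141, 0.235, -2.451]
contact_force: [0.3, 0.8, -0.3]
grip_width: 0.4
```

```bash
python3 look.py 6 | head -2; python3 -c "
from mv import *
R,p,o=now();print(o['joint_positions'])
print(R.T@np.array([0,0,1]))"
```

```text
10.025 [ 491.91102724 -128.97022213   66.2880503 ] [-3.14091681  0.2351491  -2.45109165] [ 0.33091622  0.75750049 -0.32844899]
phi 224.32141644295874 150.38330571740514
[-0.53818586  0.50336528  1.90048606  0.35236406  0.68827897 -3.06716081]
[-2.32792821e-01 -2.13804884e-04 -9.72526327e-01]
```

View pics/top_6.png

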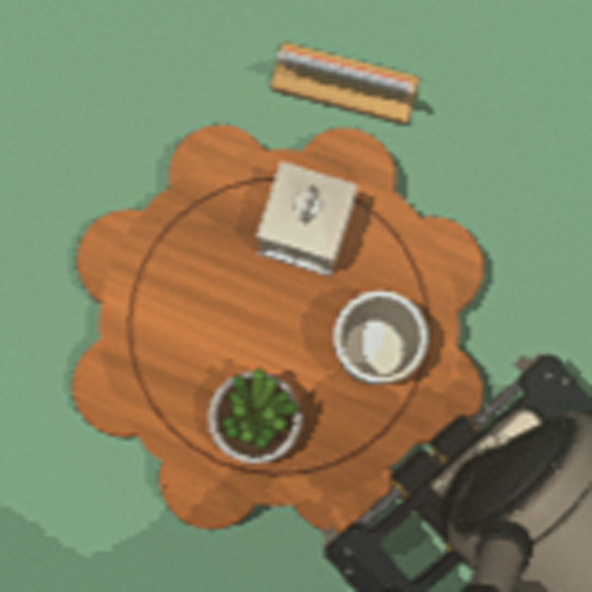

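The force is gone and the tray has not moved. Next I retract clear and raise the arm.

Request:
step_arm --increments "0 0 0.02 6 0 -1 -1;0 0 0.04 12 0 -3 -1;0 0 0.05 10 0 -12 -1;0 0 0.05 6 0 -28 -1;0 0 0.05 0 0 -52 -1;0 0 0.05 -6 0 -78 -1;0 0 0.05 -11 0 -100 -1;0 0 0.05 -16 0 -120 -1;0 0 0.05 -16 0 -120 -1;0 0 0.05 -16 0 -120 -1;0 0 0.05 -16 0 -120 -1"

```text
time: 11.5
tool_pos: [481.9, -136.5, 185.7]
tcp_rot: [3.128, 0.234, -2.503]
contact_force: [-0.7, -0.5, -0.4]
grip_width: 0.6
```

```bash
python3 look.py 7 | head -2
```

```text
11.5 [ 481.8702357  -136.47493548  185.67678332] [ 3.12807738  0.23399667 -2.50266606] [-0.68509195 -0.47234322 -0.39248927]
phi 223.7421029010656 162.8185417757281
```

View pics/top_7.png

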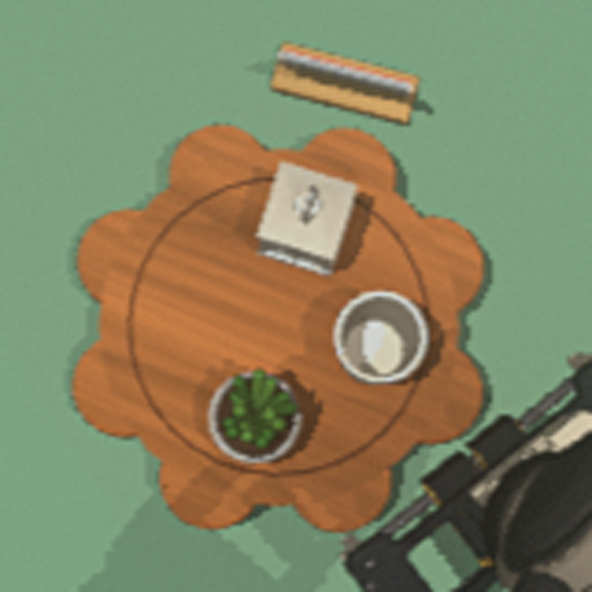

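View pics/scene_7.png

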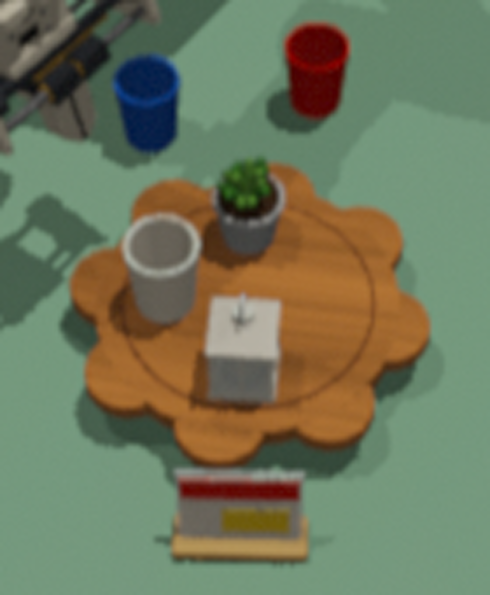

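The tray looks the same in consecutive pictures. The lantern stands behind the ticket, at about (308,212) in the top zoom and (243,348) in the scene zoom. Everything is upright, the cups are where they were, and the arm is clear.

```bash
python3 -c "
from plant import close_job
print(close_job())"
```

```text
the job is handed in; nothing more can be done
None
```

The lantern now stands squarely behind the price-ticket stand, and I handed the job in at about 11.5 s. With the fingers shut and tilted 15° outward, I pushed one rim valley round by about 71°, then backed out radially and raised the arm.

**Last checks:**
- **Lantern position:** the top view put its middle about 1.5 mm to one side of the ticket's centre line and the scene view about 1 mm to the other. The limit is 12 mm. It stands about 65–69 mm from the tray's axis.
- **Tray and objects:** the tray looked the same in successive pictures during the withdrawal. The lantern, succulent and tumbler are upright, and the blue and red cups look unmoved. I did not re-measure the bowls and basket plant at the end; the arm stayed clear of both.
- **Robot:** it touches nothing; the measured force at the end was under 1 N.

**What went wrong:** in the last push joint 6 reached the end of its range (-3.10 of ±3.11). The tool was drawn about 9 mm inward and rose about 5 mm, pressing the rim with about 17 N at the last readings. The limit is 25 N; I only saw the force at the end of each move. The tool stayed about 139 mm from the axis. I stopped there, found the lantern already centred, and backed out without turning the tray.

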